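# Push the seedling tray home and latch the bay gate

### The job

Gently push the black tray of yellow tubes all the way into its bay until it stands against the back, then swing the green gate shut and press it gently, with no more than 25 N, until its sprung tongue snaps in behind the strike roller and holds. Let go at the end, and leave the other things on the bench where they are.

Things in the scene. Friction and masses are not known exactly. Their poses are not given: they have to be found in the camera images.
- bay: Fixed grey steel bay for one tray, open in front and on top. Origin on the bench under the middle of the gate line; +x runs into the bay, +y to the hinge, z up. Floor 6 mm thick; walls 81 mm high; side walls' inner faces at y = -79 and +79 mm, from x = 32 mm; back wall's inner face at x = 222 mm. Dark hinge post at x 0, y 118 to 138 mm; red strike post at y -100 to -139 mm, both about 130 mm high.
- tray: Loose black seedling rack, 200 (its x) x 150 x 84 mm, with yellow tubes rising 12 mm above it; 0.6 to 1.1 kg. Origin under its middle, axes those of the bay within about a degree. It starts on the bay floor, sticking out 35 to 85 mm before the gate line; when home its origin is at x = 122 mm in the bay frame. Sliding it takes 3 to 9 N.
- tray_front (a point): Middle of the top edge of the tray's front face, 84 mm above its underside. The face below it is flat, vertical and good to push on.
- gate (a joint): Angle of the green gate about its upright hinge, rad: 0 when the panel lies along the bay's y axis, growing as it opens towards the robot; starts at 1.5 to 1.9. Panel 12 mm thick, 4 to 215 mm from the hinge axis, lower edge 13 mm and top 125 mm above the bench. The hinge is slightly stiff: the gate stays where it is left.
- gate_hinge (a point): Point on the gate's hinge axis (bay x 0, y +115 mm) at the height of the gate's top, 125 mm.
- gate_push (a point): Point on the gate's outer face (towards the robot when shut), at its top edge, 165 mm from the hinge axis, above the middle of the yellow push plate (50 mm wide, 5 to 85 mm below the top). Its x axis points through the gate from outer to inner face, the way it closes; its y axis along the panel to the hinge.
- latch (a joint): How far the brass tongue in the gate's free end is pressed in, m: 0 fully out, 0.0105 fully in. Its spring gives 6 N (out) to 13 N (in). Pressing slowly on the push plate takes up to about 10 N to ride over the strike roller; then the tongue snaps out behind it and the gate is held.
- tongue_tip (a point): Tip of the brass tongue, at its upper corner. The tongue sticks out 9 mm beyond the panel's end, 83 to 113 mm above the bench; flat on the robot's side, with a 24 mm long slope on the bay's side that meets the strike: an upright steel roller 8 mm thick on the red post. It first touches when the gate is about 25 mm (0.12 rad) short of the snap.
- strike_mount (a point): Drawn place of the strike roller's middle, 98 mm above the bench (bay x -8.5, y -106 mm). The red post is set in slots: the roller truly sits up to 8 mm nearer to the robot or deeper, unmeasured, so the gate snaps in anywhere from +0.04 to -0.04 rad and must be felt. 1 to 2 mm past the snap the gate meets a rubber buffer on the post, which gives 2.5 mm at 5 N per mm and then is solid.
- tube: Bystander: empty yellow tube, 37 mm wide, 85 mm high, standing on the bench. Origin under its middle.
- pen: Bystander: white and blue marker pen, 135 mm long, 14 mm thick, lying on the bench. Origin at its middle, on the bench.
- feed: Bystander: white plant-feed bottle with a green cap, 64 mm wide, 150 mm high. Origin under its middle.
There are look-alikes about, which are no part of the job. There is more than one size of the tray; the one meant has the size given above.

How it is judged:
By the outcome, as a careful person would: the job done as asked, in the order asked, and still so for the second after the job is handed in, with the robot touching nothing.
It also fails if it takes over 69 s, if anything falls off the work surface, if the arm or the gripper's body presses on something with over 40 N, if the wrist force passes 120 N, or if a joint passes its speed limit or range.

### The arm

A 6-joint arm with a two-finger parallel gripper is mounted at the origin on the work surface. World frame = base frame: x ahead of the robot, y to its left, z up, the work surface at z = 0. Lengths are in m, angles in rad, forces in N, time in s.
With the tool pointing down it reaches from about 0.3 to 0.775 m from the base axis. Payload 14.6 kg.
Tool frame: the origin (TCP) lies on the centre line of the jaws, within the pads' length; the fingertips stand 25 mm ahead of it and the grasp point (between the pads) lies 6 mm ahead of it (ctrl.tip_reach is the distance from the TCP to the fingertips, in m); z points along the fingers, y is the line along which they close (so a half turn about z gives the same grasp; the last joint's range is limited). The gripper opens to 94 mm and grips with 3 to 60 N. Pads are 16 mm wide; open, the fingers measure 119 mm over their backs; the gripper's body (75 mm by 177 mm) begins 78 mm behind the grasp point.
Start: joints at [1.182, 0.3, 1.521, -0, 1.321, -0.067], TCP at [0.174, 0.522, 0.23] pointing down, gripper open.
Joint ranges: [-3.03, 3.03], [-0.79, 2.21], [0.23, 2.52], [-1.04, 4.18], [0, 3.07], [-2.55, 2.55]. Speed limits (rad/s): [2.22, 2.22, 2.57, 3.14, 3.14, 3.14].

### API

Orientations are given as [roll, pitch, yaw] about the fixed x, y, z axes, in that order (R = Rz(yaw) Ry(pitch) Rx(roll)).
In Python, from station import ctrl gives the robot as it stands. The module is installed in compiled form; this text tells all that it offers.
- The arm moves only by the tool apply_moves, never from a script. Its argument "deltas" is a list of rows, each a list of 7 numbers: the closure in counts, from 0 (fully open) to 255 (shut), then the shift along the world's x, y, z in cm, then the turn, a rotation vector about the world's x, y, z in rad. In form: [[jaw, tx, ty, tz, ax, ay, az], ...]. A call has 1 to 10 rows; each row shifts and turns the commanded pose from where the row before left it; what a row does not reach is not made up. A row lasts 1/10 s, in which the tool goes at most 50 mm and 8.59 degrees, less where a joint would pass 70% of its speed; a pose out of reach is approached as far as the arm can. A call with a gripper value outside its range is refused whole. The fingers move at their own pace and stop on an object; "grip_force" is the grip in N (left out, the last holds). Time passes only in rows, so rows that do not move let the fingers close. It gives the time, the measured TCP pose, the force, the opening and the grip force at its end, in the units of the state.
- ctrl.get_obs(): the state, without advancing time (a new reading comes with each control period).
- ctrl.camera(name): name is "scene" or "top"; returns a dict with "img" (480x640x3 uint8, red, green, blue), "K" (3x3 intrinsics, pixels), "k1" (the pictures are not rectified: a ray, as slopes to the right and down, at radius r is drawn at 1 + k1 r^2 times it, then the intrinsics apply), "pose" (4x4, takes a point from camera to world coordinates). Camera axes: x right, y up, looking along -z (the intrinsics and any distortion apply to the point x, -y, -z); pixel columns grow to the right and rows downward; lengths in m; the calibration is good to about 2 mm. A picture is of the moment at which its call begins. There is no depth.
- ctrl.hand_in(): hands the job in; it is judged then, once.
The state is a dict: "time_s": time; "qpos": joint angles; "joint_vel": joint speeds; "tau": joint torques, N m; "ee_pos": TCP position; "eef_rot": TCP orientation; "force": force on the tool from outside, world axes, zero at the start; "moment": the same for the moment, N m; "grip_width": finger opening in m; "grip_force": force on a finger pad.
Only numpy, scipy, OpenCV 4.12 (cv2) and the standard library are available. Lean on these libraries where they do the work, as an engineer would, in place of code of your own. Each camera call takes 0.05 s, during which the arm holds its last target. There are 200 camera calls.

## Working session

There is one attempt and no reset: what is moved stays moved. The work goes in short steps, Python scripts to look and compute and a tool call to move; the robot and the scene stay as the last step left them, time stands still between calls to the robot, and variables do not carry over. Pictures are saved under pics/ and viewed, at most 10 in all, crops included, and the job is handed in when it is done.

Besides the shell and the picture viewer there is one more tool, called as a command line: name --pt "numbers of a row" for each row, then --argument value for the rest. apply_moves: Moves the arm, as the interface text tells. Its arguments: {"type":"object","properties":{"deltas":{"type":"array"},"grip_force":{"type":"number"}},"required":["deltas"]}

```bash
mkdir -p pics; cat > h.py <<'E'
from station import ctrl
import cv2, numpy as np
def snap(name,out):
    c=ctrl.camera(name); cv2.imwrite(out,c["img"][:,:,::-1]); np.savez(f"{name}.npz",**c); return c
def load(n): return dict(np.load(n+".npz"))
def ray(c,uv):
    K=c["K"]; d=np.array([float(c["k1"]),0,0,0,0])
    p=cv2.undistortPoints(np.array([[uv]],float),K,d)[0,0]
    P=c["pose"]; v=P[:3,:3]@np.array([p[0],-p[1],-1]); return P[:3,3],v
def at(c,uv,z):
    o,v=ray(c,uv); return o+v*(z-o[2])/v[2]
def proj(c,X):
    P=c["pose"]; q=P[:3,:3].T@(np.asarray(X,float)-P[:3,3]); q=np.array([q[0],-q[1],-q[2]])
    return cv2.projectPoints(q[None],np.zeros(3),np.zeros(3),c["K"],np.array([float(c["k1"]),0,0,0,0]))[0][0,0]
E
python3 - <<'E'
from h import *
for n in("scene","top"):
    c=snap(n,f"pics/{n}0.png"); print(n,c["pose"].round(3).tolist(),c["K"][0,0],c["k1"])
print(ctrl.get_obs())
E
```

```text
scene [[0.752, -0.487, 0.443, 1.094], [0.659, 0.542, -0.522, -0.618], [0.014, 0.685, 0.729, 0.964], [0.0, 0.0, 0.0, 1.0]] 494.86032538561403 -0.07724066623733651
top [[0.008, 0.983, -0.185, 0.317], [-1.0, 0.009, 0.001, 0.028], [0.002, 0.185, 0.983, 1.47], [0.0, 0.0, 0.0, 1.0]] 557.9842035842437 -0.09859020524656947
{'time_s': 0.1, 'qpos': array([ 1.18236271e+00,  3.00402551e-01,  1.52150217e+00, -1.63862701e-05,
        1.32071177e+00, -6.65913920e-02]), 'joint_vel': array([ 2.15956947e-04, -6.75203468e-05, -9.86069134e-04,  1.31610136e-04,
       -2.58435009e-03, -5.82349492e-04]), 'tau': array([-5.85436319e-04, -5.32649982e+01, -3.53284371e+01,  7.08386209e-02,
        2.34750914e-02, -7.80344681e-05]), 'ee_pos': array([0.17389662, 0.52156741, 0.2299573 ]), 'eef_rot': array([-3.14057003e+00, -5.22908433e-05,  2.81975446e+00]), 'force': array([-0.43694265, -1.06548271, -0.77141457]), 'moment': array([-0.0235737 ,  0.01049063,  0.04480156]), 'grip_force': 0.0, 'grip_width': 0.09421775583987782}
```

View pics/scene0.png

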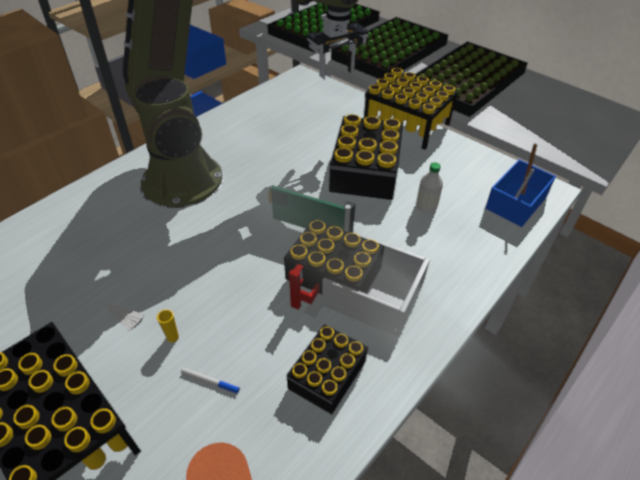

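View pics/top0.png

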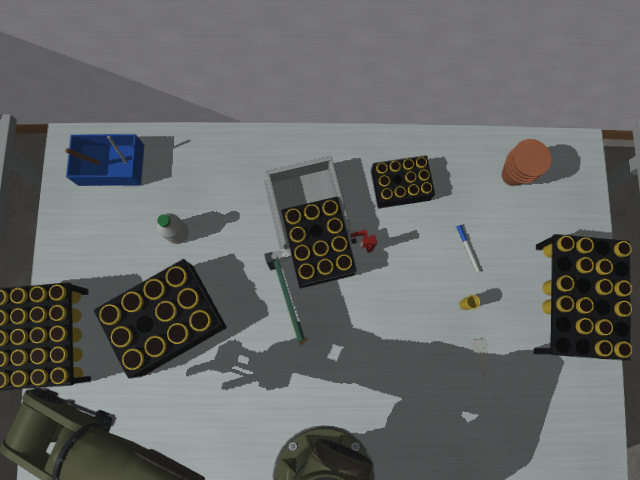

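The top view shows the bay with its tray at (318,242), the gate from (275,262) to (302,342) and the red post at (366,240). Possible look-alikes for the tray are the big rack (160,318), the small rack (403,180) and the racks at the left (35,335) and right (590,295). I choose the one in the bay and check it in a close crop.

```bash
python3 - <<'E'
import cv2
i=cv2.imread("pics/top0.png")[145:355,245:400]; cv2.imwrite("pics/c1.png",cv2.resize(i,None,fx=2.85*1.0,fy=2.85,interpolation=cv2.INTER_CUBIC) if 0 else cv2.resize(i,(442,599),interpolation=cv2.INTER_CUBIC))
i=cv2.imread("pics/scene0.png")[170:320,255:445]; cv2.imwrite("pics/c2.png",cv2.resize(i,(760,600),interpolation=cv2.INTER_CUBIC))
E
```

```text
(no output)
```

View pics/c1.png

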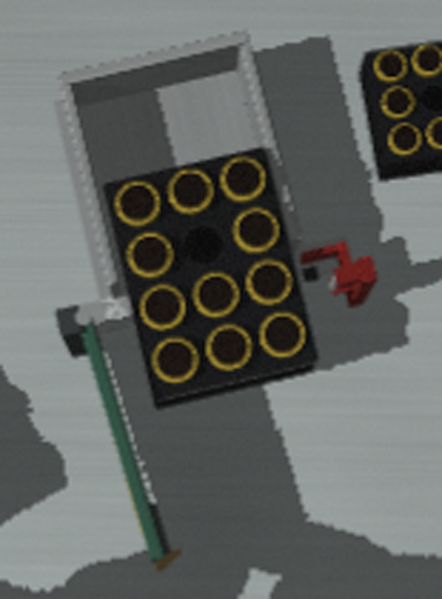

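View pics/c2.png

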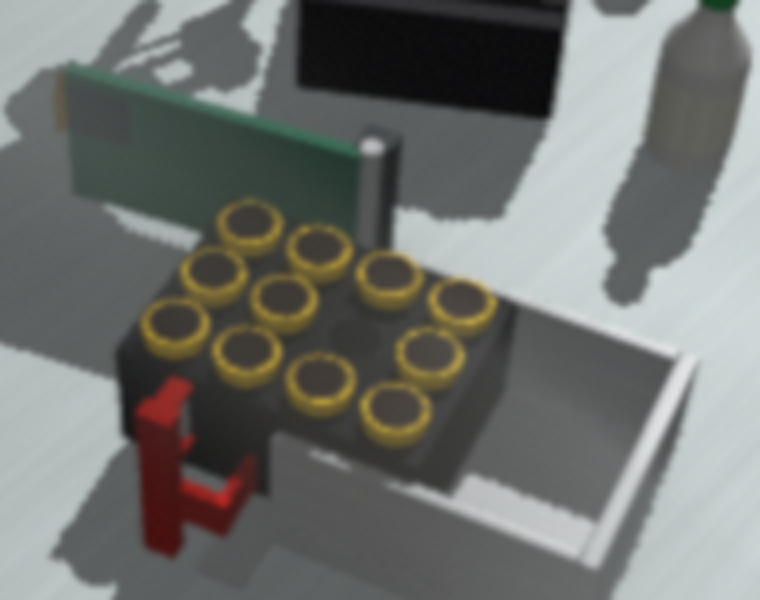

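Close up (c1): the tray's top corners are at (105,185), (268,150), (314,362) and (155,398). The gate's top edge runs from (88,325) to (160,555). The bay's back wall top runs from (63,80) to (247,38), and the red post with its roller is near (305,258).

```bash
python3 - <<'E'
from h import *
c=load("top"); s=load("scene")
f=lambda u,v,z:at(c,(245+u/2.852,145+v/2.852),z)
g=lambda u,v,z:at(s,(255+u/4,170+v/4),z)
for n,F,p in[("t",f,[(105,185),(268,150),(314,362),(155,398)])]:
    X=np.array([F(*q,.09)[:2] for q in p]);print(X.round(3).tolist(),[round(np.linalg.norm(X[i]-X[i-1]),3) for i in range(4)])
print("wall in",[f(*q,.081).round(3)[:2].tolist() for q in[(76,80),(240,45),(63,80),(247,38)]])
print("gate",[f(*q,.125).round(3)[:2].tolist() for q in[(88,325),(160,555)]],[g(*q,.125).round(3)[:2].tolist() for q in[(357,148),(70,65)]])
print("post", f(352,262,.13), g(372,146,.13))
print("scene wall",[g(*q,.081).round(3)[:2].tolist() for q in[(683,360),(588,545)]])
print("scene tray near corner",g(120,352,.09),g(455,492,.09))
E
```

```text
[[0.671, 0.112], [0.704, -0.033], [0.513, -0.074], [0.48, 0.065]] [np.float64(0.197), np.float64(0.15), np.float64(0.196), np.float64(0.143)]
wall in [[0.771, 0.141], [0.806, -0.008], [0.771, 0.153], [0.813, -0.015]]
gate [[0.538, 0.122], [0.344, 0.058]] [[0.535, 0.126], [0.343, 0.062]]
post [ 0.59397141 -0.10397118  0.13      ] [0.54385765 0.1291396  0.13      ]
scene wall [[0.771, 0.15], [0.808, -0.002]]
scene tray near corner [ 0.52112184 -0.0765878   0.09      ] [ 0.73352137 -0.02734846  0.09      ]
```

apply_moves --pt "0 1.9 -3.6 0 0 0 0.037" --pt "0 1.9 -3.6 0 0 0 0.037" --pt "0 1.9 -3.6 0 0 0 0.037" --pt "0 1.9 -3.6 0 0 0 0.037" --pt "0 1.9 -3.6 0 0 0 0.037" --pt "0 1.9 -3.6 0 0 0 0.037" --pt "0 1.9 -3.6 0 0 0 0.037" --pt "0 1.9 -3.6 0 0 0 0.037" --pt "0 1.9 -3.6 0 0 0 0.037" --pt "0 1.9 -3.6 0 0 0 0.037"

```text
time_s: 1.1
ee_pos: [0.3643, 0.1601, 0.2304]
eef_rot: [3.142, 0.0, -3.092]
force: [0.7, -0.0, 1.1]
grip_width: 0.0942
grip_force: 0.0
```

apply_moves --pt "0 1.8 -3.5 0 0 0 0.037" --pt "0 1.8 -3.5 0 0 0 0.037" --pt "0 1.8 -3.5 0 0 0 0.037" --pt "0 1.8 -3.5 0 0 0 0.037" --pt "0 1.8 -3.5 0 0 0 0.037" --pt "0 0 0 0 0 0 0" --pt "0 0 0 0 0 0 0"

```text
time_s: 1.8
ee_pos: [0.4538, -0.0136, 0.23]
eef_rot: [3.141, -0.001, -2.91]
force: [-0.7, -0.7, 0.0]
grip_width: 0.0939
grip_force: 0.0
```

apply_moves --pt "0 0 0 -3 0 0 0" --pt "0 0 0 -3 0 0 0" --pt "0 0 0 -3 0 0 0" --pt "0 0 0 -3 0 0 0" --pt "0 0 0 -2 0 0 0" --pt "0 0 0 -1 0 0 0" --pt "0 0 0 0 0 0 0"

```text
time_s: 2.5
ee_pos: [0.4533, -0.0125, 0.0798]
eef_rot: [3.141, -0.002, -2.908]
force: [0.4, 0.1, 0.5]
grip_width: 0.094
grip_force: 0.0
```

```bash
python3 - <<'E'
from h import *
a=snap("scene","pics/s1.png")["img"][150:310,245:445,::-1]
b=snap("top","pics/t1.png")["img"][180:340,240:400,::-1]
cv2.imwrite("pics/m1.png",np.hstack([cv2.resize(a,(440,352)),cv2.resize(b,(352,352))]))
E
```

```text
(no output)
```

View pics/m1.png

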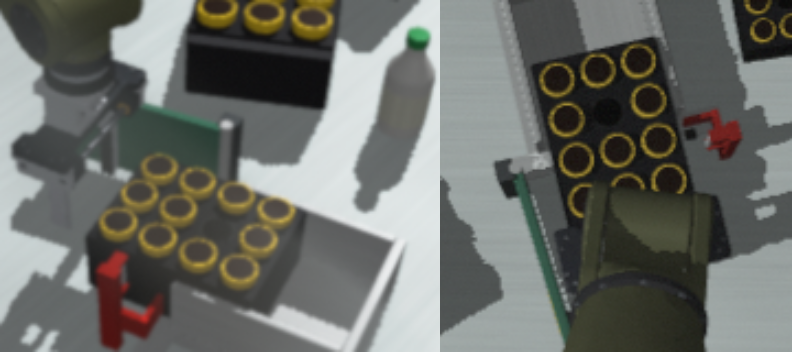

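The fingers stand clear in front of the tray face, inside the open gate. I'm now pushing along the bay axis.

apply_moves --pt "0 0.5 0.12 0 0 0 0" --pt "0 0.5 0.12 0 0 0 0" --pt "0 0.5 0.12 0 0 0 0" --pt "0 0.4 0.09 0 0 0 0" --pt "0 0.4 0.09 0 0 0 0" --pt "0 0.4 0.09 0 0 0 0" --pt "0 0.4 0.09 0 0 0 0" --pt "0 0.4 0.09 0 0 0 0" --pt "0 0.4 0.09 0 0 0 0" --pt "0 0.4 0.09 0 0 0 0"

```text
time_s: 3.6
ee_pos: [0.4958, -0.0033, 0.0803]
eef_rot: [3.141, -0.004, -2.908]
force: [-14.9, -1.5, 10.8]
grip_width: 0.0938
grip_force: 7.1
```

apply_moves --pt "0 0.4 0.09 0 0 0 0" --pt "0 0.4 0.09 0 0 0 0" --pt "0 0.4 0.09 0 0 0 0" --pt "0 0.4 0.09 0 0 0 0" --pt "0 0.4 0.09 0 0 0 0" --pt "0 0.4 0.09 0 0 0 0" --pt "0 0.4 0.09 0 0 0 0" --pt "0 0.4 0.09 0 0 0 0" --pt "0 0.4 0.09 0 0 0 0" --pt "0 0.4 0.09 0 0 0 0"

```text
time_s: 4.6
ee_pos: [0.535, 0.0062, 0.0802]
eef_rot: [3.14, -0.006, -2.907]
force: [-20.2, 2.0, 14.2]
grip_width: 0.094
grip_force: 9.5
```

apply_moves --pt "0 0.4 0.09 0 0 0 0" --pt "0 0.4 0.09 0 0 0 0" --pt "0 0.4 0.09 0 0 0 0" --pt "0 0.4 0.09 0 0 0 0" --pt "0 0.4 0.09 0 0 0 0" --pt "0 0.4 0.09 0 0 0 0"

```text
time_s: 5.2
ee_pos: [0.559, 0.0117, 0.0803]
eef_rot: [3.14, -0.006, -2.907]
force: [-19.3, 2.7, 13.1]
grip_width: 0.0941
grip_force: 9.5
```

```bash
python3 - <<'E'
from h import *
a=snap("scene","pics/s2.png")["img"][140:310,250:440,::-1]
b=snap("top","pics/t2.png")["img"][140:310,250:390,::-1]
cv2.imwrite("pics/m2.png",np.hstack([cv2.resize(a,None,fx=2.4,fy=2.4,interpolation=2),cv2.resize(b,None,fx=2.4,fy=2.4,interpolation=2)]))
o=ctrl.get_obs();print(o["force"],o["moment"],o["tau"],o["ee_pos"])
E
```

```text
[-11.96209644   2.23594418   7.36690706] [1.00241141 2.07018726 0.65814393] [ -1.88832678 -55.55883408 -33.6998105   -0.4010102   -2.7535484
   0.67402046] [0.55975339 0.01169312 0.08020072]
```

View pics/m2.png

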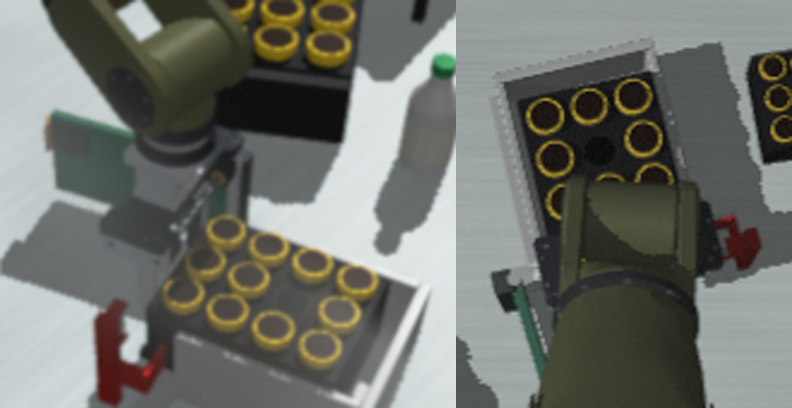

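apply_moves --pt "0 0.2 0.05 0 0 0 0" --pt "0 0.2 0.05 0 0 0 0" --pt "0 0.2 0.05 0 0 0 0" --pt "0 0.2 0.05 0 0 0 0" --pt "0 0.2 0.05 0 0 0 0" --pt "0 0.2 0.05 0 0 0 0" --pt "0 0.2 0.05 0 0 0 0"

```text
time_s: 6.0
ee_pos: [0.573, 0.0152, 0.0802]
eef_rot: [3.14, -0.006, -2.907]
force: [-19.9, 2.3, 12.4]
grip_width: 0.0938
grip_force: 8.9
```

apply_moves --pt "0 0.1 0.025 0 0 0 0" --pt "0 0.1 0.025 0 0 0 0" --pt "0 0.1 0.025 0 0 0 0"

```text
time_s: 6.3
ee_pos: [0.576, 0.016, 0.0802]
eef_rot: [3.14, -0.006, -2.907]
force: [-18.1, 3.1, 11.5]
grip_width: 0.0937
grip_force: 8.9
```

apply_moves --pt "0 0 0 0.1 0 0 0" --pt "0 0.1 0.025 0 0 0 0" --pt "0 0.1 0.025 0 0 0 0" --pt "0 0.1 0.025 0 0 0 0"

```text
time_s: 6.7
ee_pos: [0.5799, 0.0163, 0.0805]
eef_rot: [3.141, -0.004, -2.908]
force: [-6.0, 1.7, -1.2]
grip_width: 0.0939
grip_force: 2.7
```

apply_moves --pt "0 0.1 0.025 0 0 0 0" --pt "0 0.1 0.025 0 0 0 0"

```text
time_s: 6.9
ee_pos: [0.5819, 0.0168, 0.0804]
eef_rot: [3.141, -0.004, -2.908]
force: [-4.9, 2.4, -2.1]
grip_width: 0.0938
grip_force: 2.7
```

Raising the tool 1 mm removed the friction lock, and the push force is now about 5 N. I'll go on until the back wall is felt.

apply_moves --pt "0 0.1 0.025 0 0 0 0" --pt "0 0.1 0.025 0 0 0 0"

```text
time_s: 7.1
ee_pos: [0.5839, 0.0173, 0.0804]
eef_rot: [3.141, -0.004, -2.908]
force: [-5.6, 0.8, -2.5]
grip_width: 0.0943
grip_force: 2.7
```

apply_moves --pt "0 0.1 0.025 0 0 0 0" --pt "0 0.1 0.025 0 0 0 0"

```text
time_s: 7.3
ee_pos: [0.5845, 0.0175, 0.0803]
eef_rot: [3.14, -0.008, -2.907]
force: [-23.8, -4.0, 8.5]
grip_width: 0.0938
grip_force: 12.0
```

apply_moves --pt "0 -0.5 -0.12 0 0 0 0" --pt "0 -2 -0.45 0 0 0 0" --pt "0 -3 -0.7 0 0 0 0" --pt "0 0 0 3 0 0 0" --pt "0 0 0 4 0 0 0" --pt "0 0 0 4 0 0 0" --pt "0 0 0 4 0 0 0" --pt "255 0 0 0 0 0 0" --grip_force 20

```text
time_s: 8.1
ee_pos: [0.5337, 0.0048, 0.2369]
eef_rot: [-3.139, 0.009, -2.908]
force: [0.2, -0.1, -0.4]
grip_width: 0.0892
grip_force: 0.0
```

```bash
python3 - <<'E'
from h import *
b=snap("top","pics/t3.png")["img"][150:310,250:410,::-1]
a=snap("scene","pics/s3.png")["img"][180:310,260:440,::-1]
cv2.imwrite("pics/m3.png",np.hstack([cv2.resize(b,(400,400),interpolation=2),cv2.resize(a,(400,400),interpolation=2)]))
print(ctrl.get_obs()["ee_pos"],ctrl.get_obs()["eef_rot"],ctrl.get_obs()["force"])
E
```

```text
[0.5321183  0.00486325 0.23166194] [-3.14123871e+00  1.28475439e-03 -2.90850403e+00] [ 0.35743392  0.3272753  -0.33752784]
```

View pics/m3.png

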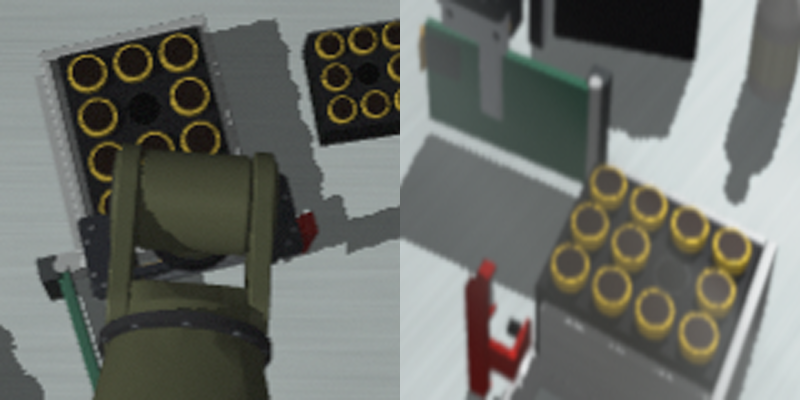

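The tray stands against the back wall (top view, left edge at (58,60) and right edge at (205,30)). Next I move to the gate's outer side.

apply_moves --pt "255 -1.6 1.1 0 0 0 -0.145" --pt "255 -1.6 1.1 0 0 0 -0.145" --pt "255 -1.6 1.1 0 0 0 -0.145" --pt "255 -1.6 1.1 0 0 0 -0.145" --pt "255 -1.6 1.1 0 0 0 -0.145" --pt "255 -1.6 1.1 0 0 0 -0.145" --pt "255 -1.6 1.1 0 0 0 -0.145" --pt "255 -1.6 1.1 0 0 0 -0.145" --pt "255 -1.6 1.2 0 0 0 -0.145" --pt "255 -1.4 1.2 0 0 0 -0.145"

```text
time_s: 9.2
ee_pos: [0.3727, 0.1171, 0.2299]
eef_rot: [-3.139, -0.0, 1.919]
force: [0.9, -0.3, -0.3]
grip_width: 0.0017
grip_force: 0.0
```

apply_moves --pt "255 0 0 0 0 0 -0.04" --pt "255 0 0 0 0 0 0"

```text
time_s: 9.4
ee_pos: [0.3734, 0.117, 0.2303]
eef_rot: [-3.14, -0.0, 1.885]
force: [-0.0, 0.7, 0.6]
grip_width: 0.0004
grip_force: 0.0
```

apply_moves --pt "255 0 0 -4 0 0 0" --pt "255 0 0 -4 0 0 0" --pt "255 0 0 -3 0 0 0" --pt "255 0 0 -2 0 0 0" --pt "255 0 0 -1 0 0 0" --pt "255 0 0 0 0 0 0"

```text
time_s: 10.0
ee_pos: [0.3734, 0.1166, 0.0903]
eef_rot: [-3.139, -0.0, 1.885]
force: [-0.3, -0.3, -0.3]
grip_width: 0.0006
grip_force: 0.0
```

```bash
cat > arc.py <<'E'
from h import *
H=np.array([.545,.126])
def tcp(th,gap=0,r=.165):
    a=-1.341-th; d=np.array([np.cos(a),np.sin(a)]); n=np.array([np.sin(a),-np.cos(a)])
    return H+r*d+(.014+gap)*n, 3.373-th
def plan(ths):
    o=ctrl.get_obs(); p=o["ee_pos"][:2]; y=o["eef_rot"][2]%(2*np.pi)
    print(o["ee_pos"],y,o["force"])
    for t in ths:
        q,yy=tcp(t); print(round(t,2),((q-p)*100).round(2).tolist(),round(yy-y,3)); p,y=q,yy
E
python3 - <<'E'
from arc import *
b=snap("top","pics/t4.png")["img"][200:380,230:410,::-1]
a=snap("scene","pics/s4.png")["img"][150:310,230:440,::-1]
cv2.imwrite("pics/m4.png",np.hstack([cv2.resize(b,(400,400),interpolation=2),cv2.resize(a,(400,400),interpolation=2)]))
plan(np.r_[1.49,np.arange(1.44,.19,-.05)])
E
```

```text
[0.3743214  0.11684925 0.09196204] 1.8851218516613693 [-0.31061964 -0.04019464  0.32823652]
1.49 [0.93, -2.79] -0.002
1.44 [0.21, -0.8] 0.05
1.39 [0.25, -0.79] 0.05
1.34 [0.28, -0.78] 0.05
1.29 [0.32, -0.76] 0.05
1.24 [0.36, -0.75] 0.05
1.19 [0.4, -0.73] 0.05
1.14 [0.43, -0.71] 0.05
1.09 [0.47, -0.68] 0.05
1.04 [0.5, -0.66] 0.05
0.99 [0.53, -0.63] 0.05
0.94 [0.56, -0.61] 0.05
0.89 [0.59, -0.58] 0.05
0.84 [0.62, -0.55] 0.05
0.79 [0.65, -0.51] 0.05
0.74 [0.67, -0.48] 0.05
0.69 [0.7, -0.45] 0.05
0.64 [0.72, -0.41] 0.05
0.59 [0.74, -0.37] 0.05
0.54 [0.76, -0.34] 0.05
0.49 [0.77, -0.3] 0.05
0.44 [0.79, -0.26] 0.05
0.39 [0.8, -0.22] 0.05
0.34 [0.81, -0.18] 0.05
0.29 [0.82, -0.14] 0.05
0.24 [0.82, -0.1] 0.05
```

View pics/m4.png

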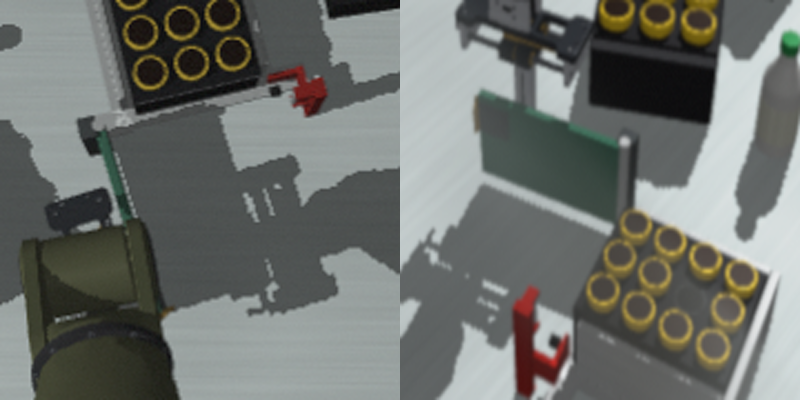

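The fingers stand behind the gate on its outer side, near the push plate. The tray is home and the path is clear, so I start the sweep.

apply_moves --pt "255 0.23 -0.7 0 0 0 0" --pt "255 0.23 -0.7 0 0 0 0" --pt "255 0.23 -0.7 0 0 0 0" --pt "255 0.23 -0.7 0 0 0 0" --pt "255 0.21 -0.8 0 0 0 0.05" --pt "255 0.25 -0.79 0 0 0 0.05"

```text
time_s: 10.7
ee_pos: [0.388, 0.0722, 0.0916]
eef_rot: [3.141, 0.0, 1.986]
force: [-0.1, 1.2, -0.4]
grip_width: 0.0008
grip_force: 0.4
```

apply_moves --pt "255 0.28 -0.78 0 0 0 0.05" --pt "255 0.32 -0.76 0 0 0 0.05" --pt "255 0.36 -0.75 0 0 0 0.05" --pt "255 0.4 -0.73 0 0 0 0.05" --pt "255 0.43 -0.71 0 0 0 0.05" --pt "255 0.47 -0.68 0 0 0 0.05"

```text
time_s: 11.3
ee_pos: [0.4106, 0.0281, 0.0916]
eef_rot: [3.141, 0.0, 2.286]
force: [0.4, -0.1, -0.3]
grip_width: 0.0002
grip_force: 0.4
```

apply_moves --pt "255 0.5 -0.66 0 0 0 0.05" --pt "255 0.53 -0.63 0 0 0 0.05" --pt "255 0.56 -0.61 0 0 0 0.05" --pt "255 0.59 -0.58 0 0 0 0.05" --pt "255 0.62 -0.55 0 0 0 0.05" --pt "255 0.65 -0.51 0 0 0 0.05" --pt "255 0.67 -0.48 0 0 0 0.05" --pt "255 0.7 -0.45 0 0 0 0.05"

```text
time_s: 12.1
ee_pos: [0.4588, -0.0166, 0.0915]
eef_rot: [-3.142, -0.0, 2.686]
force: [-0.3, 0.9, -0.2]
grip_width: 0.0003
grip_force: 0.4
```

apply_moves --pt "255 0.72 -0.41 0 0 0 0.05" --pt "255 0.74 -0.37 0 0 0 0.05" --pt "255 0.76 -0.34 0 0 0 0.05" --pt "255 0.77 -0.3 0 0 0 0.05" --pt "255 0.79 -0.26 0 0 0 0.05" --pt "255 0.8 -0.22 0 0 0 0.05" --pt "255 0.81 -0.18 0 0 0 0.05" --pt "255 0.82 -0.14 0 0 0 0.05"

```text
time_s: 12.9
ee_pos: [0.5208, -0.0388, 0.0914]
eef_rot: [-3.142, -0.0, 3.087]
force: [-0.6, 0.6, -0.3]
grip_width: 0.0004
grip_force: 0.4
```

```bash
python3 - <<'E'
from arc import *
b=snap("top","pics/t5.png")["img"][200:320,260:400,::-1]
a=snap("scene","pics/s5.png")["img"][180:320,240:420,::-1]
cv2.imwrite("pics/m5.png",np.hstack([cv2.resize(b,(400,400),interpolation=2),cv2.resize(a,(400,400),interpolation=2)]))
plan(np.arange(.24,-.1,-.02))
E
```

```text
[ 0.52113989 -0.03874939  0.09140038] 3.0851622972907724 [-0.28106346 -0.19471546  0.54401123]
0.24 [0.82, -0.01] 0.048
0.22 [0.33, -0.03] 0.02
0.2 [0.33, -0.02] 0.02
0.18 [0.33, -0.01] 0.02
0.16 [0.33, -0.01] 0.02
0.14 [0.33, -0.0] 0.02
0.12 [0.33, 0.01] 0.02
0.1 [0.33, 0.01] 0.02
0.08 [0.33, 0.02] 0.02
0.06 [0.33, 0.02] 0.02
0.04 [0.33, 0.03] 0.02
0.02 [0.33, 0.04] 0.02
0.0 [0.33, 0.04] 0.02
-0.02 [0.33, 0.05] 0.02
-0.04 [0.33, 0.06] 0.02
-0.06 [0.32, 0.06] 0.02
-0.08 [0.32, 0.07] 0.02
```

View pics/m5.png

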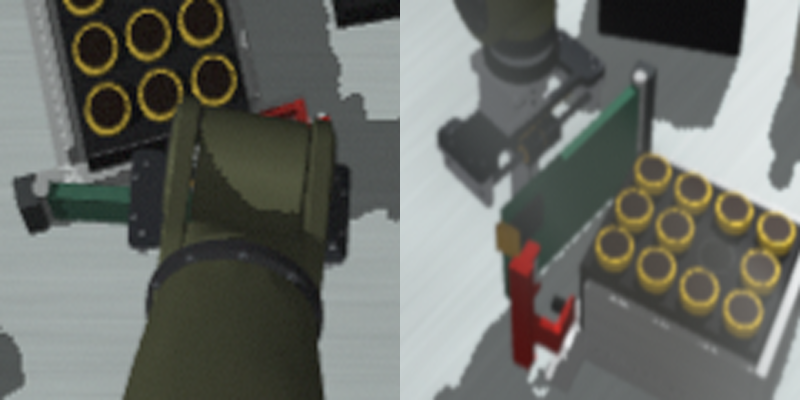

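The gate follows the fingers and is nearly shut, with its tongue just short of the red strike post. From here I go slowly.

apply_moves --pt "255 0.41 0 0 0 0 0.024" --pt "255 0.41 0 0 0 0 0.024" --pt "255 0.33 -0.03 0 0 0 0.02" --pt "255 0.33 -0.02 0 0 0 0.02" --pt "255 0.16 0 0 0 0 0.01" --pt "255 0.16 0 0 0 0 0.01"

```text
time_s: 13.6
ee_pos: [0.5388, -0.0385, 0.0914]
eef_rot: [3.142, -0.0, -3.09]
force: [-1.5, -0.9, -0.1]
grip_width: 0.0004
grip_force: 0.3
```

apply_moves --pt "255 0.15 0 0 0 0 0.009" --pt "255 0.15 0 0 0 0 0.009" --pt "255 0.15 0 0 0 0 0.009" --pt "255 0.15 0 0 0 0 0.009"

```text
time_s: 14.0
ee_pos: [0.5448, -0.0385, 0.0914]
eef_rot: [-3.142, -0.0, -3.054]
force: [0.1, -1.1, 0.3]
grip_width: 0.0008
grip_force: 0.2
```

apply_moves --pt "255 0.15 0 0 0 0 0.009" --pt "255 0.15 0 0 0 0 0.009" --pt "255 0.15 0 0 0 0 0.009" --pt "255 0.15 0 0 0 0 0.009"

```text
time_s: 14.4
ee_pos: [0.5504, -0.0384, 0.0914]
eef_rot: [3.141, -0.001, -3.018]
force: [-6.3, 0.4, 3.3]
grip_width: 0.0007
grip_force: 2.9
```

apply_moves --pt "255 0.1 0 0.02 0 0 0.006" --pt "255 0.1 0 0 0 0 0.006" --pt "255 0.1 0 0 0 0 0.006" --pt "255 0.1 0 0 0 0 0.006" --pt "255 0.1 0 0 0 0 0.006"

```text
time_s: 14.9
ee_pos: [0.5551, -0.0382, 0.0914]
eef_rot: [3.141, -0.002, -2.988]
force: [-8.3, 2.3, 2.3]
grip_width: 0.0004
grip_force: 3.5
```

apply_moves --pt "255 0.1 0.01 0 0 0 0.006" --pt "255 0.1 0.01 0 0 0 0.006" --pt "255 0.1 0.01 0 0 0 0.006" --pt "255 0.1 0.01 0 0 0 0.006"

```text
time_s: 15.3
ee_pos: [0.5591, -0.0379, 0.0914]
eef_rot: [3.141, -0.002, -2.964]
force: [-5.5, 1.3, 1.7]
grip_width: 0.0006
grip_force: 2.5
```

apply_moves --pt "255 0.1 0.01 0 0 0 0.006" --pt "255 0.1 0.01 0 0 0 0.006"

```text
time_s: 15.5
ee_pos: [0.5618, -0.0379, 0.0916]
eef_rot: [-3.142, 0.0, -2.952]
force: [-0.1, 0.0, 0.7]
grip_width: 0.0004
grip_force: 0.0
```

The force rose to about 8 N and then dropped to zero, which is probably the snap. I'll go on gently to feel the buffer.

apply_moves --pt "255 0.08 0.01 0 0 0 0.005" --pt "255 0.08 0.01 0 0 0 0.005"

```text
time_s: 15.7
ee_pos: [0.5635, -0.0378, 0.0917]
eef_rot: [-3.141, 0.0, -2.942]
force: [-0.3, -0.5, -0.2]
grip_width: 0.0003
grip_force: 0.0
```

apply_moves --pt "255 0.08 0.01 0 0 0 0.005" --pt "255 0.08 0.01 0 0 0 0.005"

```text
time_s: 15.9
ee_pos: [0.5648, -0.0376, 0.0916]
eef_rot: [-3.142, -0.0, -2.932]
force: [-3.5, 0.3, 3.1]
grip_width: 0.0001
grip_force: 1.6
```

apply_moves --pt "255 0.05 0.01 0.02 0 0 0.003" --pt "255 0.05 0.01 0 0 0 0.003"

```text
time_s: 16.1
ee_pos: [0.5654, -0.0375, 0.0917]
eef_rot: [3.142, -0.001, -2.926]
force: [-7.2, -2.7, 2.0]
grip_width: 0.0008
grip_force: 3.5
```

apply_moves --pt "255 0.05 0.01 0 0 0 0.003" --pt "255 0 0 0 0 0 0"

```text
time_s: 16.3
ee_pos: [0.5657, -0.0375, 0.0917]
eef_rot: [3.141, -0.002, -2.923]
force: [-7.4, -3.7, 2.0]
grip_width: 0.0005
grip_force: 4.1
```

apply_moves --pt "255 -0.2 -0.05 0 0 0 0" --pt "255 -1 -0.23 0 0 0 0" --pt "255 -3 -0.7 0 0 0 0" --pt "255 -4 -0.9 0 0 0 0" --pt "255 -1 0 4 0 0 0" --pt "255 -4 0 4 0 0 0" --pt "255 -4 1 4 0 0 0" --pt "255 -3 3 2 0 0 0" --pt "255 0 0 0 0 0 0"

```text
time_s: 17.2
ee_pos: [0.3725, -0.0159, 0.2248]
eef_rot: [-3.14, 0.006, -2.922]
force: [0.1, 0.5, 0.9]
grip_width: 0.0007
grip_force: 0.0
```

```bash
python3 - <<'E'
from arc import *
b=snap("top","pics/t6.png")["img"][150:290,250:390,::-1]
a=snap("scene","pics/s6.png")["img"][200:320,260:380,::-1]
cv2.imwrite("pics/m6.png",np.hstack([cv2.resize(b,(400,560),interpolation=2) if 0 else cv2.resize(b,(400,400),interpolation=2),cv2.resize(a,(400,400),interpolation=2)]))
o=ctrl.get_obs();print(o["ee_pos"],o["force"],o["time_s"])
E
```

```text
[ 0.37405568 -0.01718977  0.22245731] [-0.19674225  0.20909134 -0.61604144] 17.3
```

View pics/m6.png

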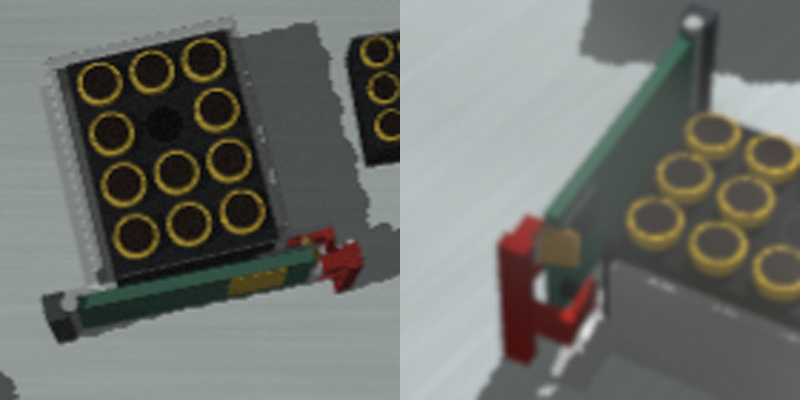

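The gate is shut, lying parallel to the tray front. The brass tongue is at the strike and the tray is home. The force rose, the gate jumped ahead of the fingers, and the buffer was then felt at about 8 N, so I take the latch as snapped. The robot touches nothing.

```bash
python3 -c "
from station import ctrl; print(ctrl.hand_in())"
```

```text
the job is handed in; nothing more can be done
None
```

The tray is against the back of its bay and the gate is shut. I judged the latch snapped by feel (about 8 N to ride over, gate jumping ahead, then the buffer) and did not pull-test it; the arm is clear and the job is handed in.

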